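# Break down the pin measuring set-up

## Task

The measurement is finished, so take the set-up on the granite plate apart from the top down, one piece at a time, and put each piece away squarely in its own fitted place: the pin into both notches of the white cradle, the V-block, the drilled block and the riser each flat in the wooden tray that fits it. These are ground parts: set them down, do not drop them, let each one go before taking the next, and leave the caliper and the micrometer where they lie.

Things in the scene. Friction and masses are not known exactly. Their poses are not given: they have to be found in the camera images.
- pin_mid (a point): Bright hollow ground steel pin, 28 mm in diameter, 70 mm long (x), about 0.22 kg, lying in the V of the V-block on top of the set-up. Its centre is 9 mm above the V-block's top face, so there only the tips of the fingers have room to hold it (across y). Given by its centre; the same after a half turn about z; its z axis may turn if it rolls about x.
- vblock_mid (a point): Blackened steel V-block, 50 mm long (x), 42 mm wide (y), 34 mm high, about 0.48 kg, with a 90 degree V groove 22 mm wide and 11 mm deep along the top. It stands on the drilled block and carries the pin. Given by its centre. It is the same after a half turn about z.
- block_mid (a point): Grey steel set-up block, 76 mm long (x), 51 mm wide (y), 25 mm high, about 0.62 kg, its faces drilled with rows of dark holes. It lies on the riser under the V-block. Given by its centre. It is the same after a half turn about z.
- riser_mid (a point): Plain aluminium riser plate, 105 mm long (x), 64 mm wide (y), 20 mm high, about 0.36 kg, with four small holes near its corners. Lowest piece, lying on a fixed black granite plate (180 x 180 mm, top face 40 mm above the bench). The pieces above lie roughly in line with it. Given by its centre. It is the same after a half turn about z.
- cradle: Fixed white plastic cradle for the pin: base 100 mm (x) by 66 mm (y), 6 mm thick; two uprights 8 mm thick, 27 mm either side of its middle, 47 mm wide, 31 mm high over the bench, each with a 90 degree V notch open at the top. Origin at the centre of its underside. The pin lies along x in both notches, mid over mid, its centre 29 mm above the origin. Fingers fit between the uprights, down to the base.
- vblock_tray: Fixed open wooden tray with a dark felt floor, long along x; origin at the centre of its underside, floor 6 mm above that. Rims 12 mm high above the floor, 7 mm thick, along the short ends and round the corners; the middle 46 mm of both long sides has no rim and is free for fingers. The smallest tray: inside 66 x 58 mm, for the V-block.
- block_tray: Fixed open wooden tray with a dark felt floor, long along x; origin at the centre of its underside, floor 6 mm above that. Rims 12 mm high above the floor, 7 mm thick, along the short ends and round the corners; the middle 50 mm of both long sides has no rim and is free for fingers. The middle-sized tray: inside 92 x 67 mm, for the drilled block.
- riser_tray: Fixed open wooden tray with a dark felt floor, long along x; origin at the centre of its underside, floor 6 mm above that. Rims 12 mm high above the floor, 7 mm thick, along the short ends and round the corners; the middle 50 mm of both long sides has no rim and is free for fingers. The largest tray: inside 121 x 80 mm, for the riser.
- caliper: Bystander, to be left alone: digital caliper lying flat, 235 mm long (x), up to 70 mm wide, 13 mm high. Origin at the bench under the middle of its length.
- micrometer: Bystander, to be left alone: outside micrometer with a cream U-frame lying flat, about 120 mm long (x), 55 mm wide, 16 mm high. Origin at the bench under its middle.
Mind the look-alikes: they are no part of the job. What is shaped like the part that bears block_mid but orange or pink is not meant.

How it is judged:
On the way, in this order (a step that is already met when the one before it is completed fails the run):
1. the pin lies in both notches of the cradle, let go (horizontal distance between pin_mid and cradle below 0.012 m and z of pin_mid in the frame of cradle between 0.0248 and 0.0328 m and angle between the x axis of pin_mid and the x axis of cradle, either way round below 0.2 rad and linear speed of pin below 0.02 m/s and contact force between the fingers and pin below 0.3 N), for 0.2 s.
2. the V-block stands flat in the small tray, let go (horizontal distance between vblock_mid and vblock_tray below 0.012 m and z of vblock_mid in the frame of vblock_tray between 0.019 and 0.027 m and angle between the x axis of vblock_mid and the x axis of vblock_tray, either way round below 0.2 rad and angle between vblock_mid's own z axis and vertical below 0.12 rad and linear speed of vblock below 0.02 m/s and contact force between the fingers and vblock below 0.3 N), for 0.2 s.
3. the drilled block lies flat in the middle-sized tray, let go (horizontal distance between block_mid and block_tray below 0.012 m and z of block_mid in the frame of block_tray between 0.0145 and 0.0225 m and angle between the x axis of block_mid and the x axis of block_tray, either way round below 0.2 rad and angle between block_mid's own z axis and vertical below 0.12 rad and linear speed of block below 0.02 m/s and contact force between the fingers and block below 0.3 N), for 0.2 s.
4. the riser lies flat in the large tray, let go (horizontal distance between riser_mid and riser_tray below 0.012 m and z of riser_mid in the frame of riser_tray between 0.012 and 0.02 m and angle between the x axis of riser_mid and the x axis of riser_tray, either way round below 0.2 rad and angle between riser_mid's own z axis and vertical below 0.12 rad and linear speed of riser below 0.02 m/s and contact force between the fingers and riser below 0.3 N), for 0.2 s.
At the end, for the whole second after the job is handed in: Put away in the order pin, V-block, drilled block, riser, each let go: every centre within 12 mm sideways and 4 mm in height of its seated place, its length within 0.2 rad of that of its place, the three blocks upright within 0.12 rad, all released and at rest (all of step 1 and all of step 2 and all of step 3 and all of step 4); the robot touches nothing.
It fails at once if the caliper pushed more than 20 mm (distance of caliper from where it was at the start of the episode above 0.02 m).
It fails at once if the micrometer pushed more than 20 mm (distance of micrometer from where it was at the start of the episode above 0.02 m).
It fails at once if a piece is dropped (falls freely, faster than 0.4 m/s, some 8 mm) ((linear speed of pin above 0.4 m/s and contact force between the fingers and pin below 0.3 N) or (linear speed of vblock above 0.4 m/s and contact force between the fingers and vblock below 0.3 N) or (linear speed of block above 0.4 m/s and contact force between the fingers and block below 0.3 N) or (linear speed of riser above 0.4 m/s and contact force between the fingers and riser below 0.3 N)).
It also fails if it takes over 125 s, if anything falls off the work surface, if the arm or the gripper's body presses on something with over 40 N, if the wrist force passes 120 N, or if a joint passes its speed limit or range.

## Robot

A 6-joint arm with a two-finger parallel gripper is mounted at the origin on the work surface. World frame = base frame: x ahead of the robot, y to its left, z up, the work surface at z = 0. Lengths are in m, angles in rad, forces in N, time in s.
With the tool pointing down it reaches from about 0.375 to 0.925 m from the base axis. Payload 5.7 kg.
Tool frame: the origin (TCP) lies on the centre line of the jaws, within the pads' length; the fingertips stand 11 mm ahead of it and the grasp point (between the pads) lies 8 mm behind it; z points along the fingers, y is the line along which they close (so a half turn about z gives the same grasp; the last joint's range is limited). The gripper opens to 88 mm and grips with 3 to 60 N. Pads are 20 mm wide; open, the fingers measure 115 mm over their backs; the gripper's body (75 mm by 178 mm) begins 61 mm behind the grasp point.
Start: joints at [1.184, 0.359, 1.51, -0, 1.272, -0.115], TCP at [0.161, 0.578, 0.234] pointing down, gripper open.
Joint ranges: [-2.97, 2.97], [-1.01, 2.36], [0.21, 2.38], [-0.96, 4.11], [0.2, 2.71], [-2.98, 2.98]. Speed limits (rad/s): [2.39, 2.39, 3.14, 3.14, 3.14, 3.14].

## Interface

Orientations are given as a rotation vector (axis times angle).
In Python, from bench import sensors, vision, finish_job gives the robot as it stands.
- The arm moves only by the tool play_rows, never from a script. Its argument "deltas" is text: rows parted by semicolons, each of 7 numbers parted by spaces: the finger opening in mm, from 0 to 87.8, then the shift along the world's x, y, z in mm, then the turn, a rotation vector about the world's x, y, z in degrees. In form: claw tx ty tz rx ry rz; .... A call has 1 to 12 rows; each row is the pose to reach, as a shift and turn from the pose commanded when the call began; what a row does not reach only later rows make up. A row lasts 1/8 s, in which the tool goes at most 62.5 mm and 10.7 degrees, less where a joint would pass 70% of its speed; a pose out of reach is approached as far as the arm can. A call with a gripper value outside its range is refused whole. The fingers move at their own pace and stop on an object; the grip force is fixed at half the most. Time passes only in rows, so rows that repeat a pose let the fingers close. It gives the time, the measured TCP pose, the force, the opening and the grip force at its end, in the units of the state.
- sensors.get_state(): the state, without advancing time (a new reading comes with each control period).
- vision.snapshot(name): name is "side" or "top" or "wrist"; returns the picture (420x560x3 uint8, blue, green, red); there is no depth.
- vision.camera_model(name): a dict with "mtx" (3x3 intrinsics, pixels), "extrinsics" (4x4, takes a point from world to camera coordinates); the wrist camera has in their place "mount" (4x4, takes a point from camera to tool coordinates, whose origin is the TCP and whose axes are the flange's). Camera axes: x right, y down, z forward; pixel columns grow to the right and rows downward; lengths in m; the calibration is good to about 2 mm. A picture is of the moment at which its call begins: read the wrist's pose just before it. camera_model takes no time and is no camera call.
- finish_job(): hands the job in; it is judged then, once.
The state is a dict: "clock": time; "joint_pos": joint angles; "qd": joint speeds; "joint_torque": joint torques, N m; "position": TCP position; "eef_rot": TCP orientation; "ft_force": force on the tool from outside, world axes, zero at the start; "ft_torque": the same for the moment, N m; "grip_width": finger opening in m; "gripper_force": force on a finger pad.
Only numpy, scipy, OpenCV 4.12 (cv2) and the standard library are available. Lean on these libraries where they do the work, as an engineer would, in place of code of your own. Each camera call takes 0.05 s, during which the arm holds its last target. There are 200 camera calls.

## Working session

There is one attempt and no reset: what is moved stays moved. The work goes in short steps, Python scripts to look and compute and a tool call to move; the robot and the scene stay as the last step left them, time stands still between calls to the robot, and variables do not carry over. Pictures are saved under pics/ and viewed, at most 14 in all, crops included, and the job is handed in when it is done.

Besides the shell and the picture viewer there is one more tool, called as a command line: name --argument value ..., lists and objects as JSON in quotes. play_rows: Moves the arm, as the interface text tells. Its arguments: {"type":"object","properties":{"deltas":{"type":"string"}},"required":["deltas"]}

```bash
mkdir -p pics
cat > h.py <<'E'
import numpy as np, cv2
from bench import sensors, vision, finish_job
def cam(n):
    m=vision.camera_model(n); K=np.array(m["mtx"]); 
    if n=="wrist":
        s=sensors.get_state(); T=np.eye(4); T[:3,:3]=cv2.Rodrigues(np.array(s["eef_rot"],float))[0]; T[:3,3]=s["position"]
        return K,np.linalg.inv(T@np.array(m["mount"]))
    return K,np.array(m["extrinsics"])
def ray(C,px,z):
    K,E=C; R=E[:3,:3]; c=-R.T@E[:3,3]
    px=np.atleast_2d(np.array(px,float)); d=(R.T@np.linalg.inv(K)@np.c_[px,np.ones(len(px))].T).T
    return c+d*((z-c[2])/d[:,2])[:,None]
def proj(C,P):
    K,E=C; P=np.atleast_2d(P); q=(K@(E[:3,:3]@P.T+E[:3,3:4])).T; return q[:,:2]/q[:,2:]
E
python3 - <<'E'
from h import *
for n in("top","side"):
    cv2.imwrite(f"pics/{n}0.png",vision.snapshot(n)); K,E=cam(n); print(n,K[0,0],-E[:3,:3].T@E[:3,3]); print(E[:3,:3].round(2))
w=cam("wrist"); cv2.imwrite("pics/w0.png",vision.snapshot("wrist")); print(w[1].round(3)); s=sensors.get_state(); print(s)
E
```

```text
top 452.2068628021385 [0.42851168 0.01892644 1.08788537]
[[ 0.02 -1.    0.01]
 [-0.99 -0.02 -0.16]
 [ 0.16 -0.01 -0.99]]
side 447.3334561136782 [ 0.11990165 -0.56767095  0.71796405]
[[ 0.79 -0.61  0.02]
 [-0.38 -0.52 -0.76]
 [ 0.48  0.6  -0.65]]
[[ 0.269  0.963  0.    -0.6  ]
 [ 0.924 -0.258  0.283 -0.033]
 [ 0.273 -0.076 -0.959  0.392]
 [ 0.     0.     0.     1.   ]]
{'clock': 0.15, 'joint_pos': array([ 1.18387421e+00,  3.59354372e-01,  1.51117747e+00, -1.20635142e-05,
        1.27247212e+00, -1.15108743e-01]), 'qd': array([-0.00038094, -0.00155527, -0.00178524,  0.00111521,  0.00192435,
        0.00095746]), 'joint_torque': array([ 9.15866549e-04, -5.15752101e+01, -2.71009147e+01,  6.73407968e-02,
        3.06646340e-02, -1.39264230e-04]), 'position': array([0.16091142, 0.57749466, 0.23299627]), 'eef_rot': array([-4.25598671e-01, -3.11228746e+00,  2.15167643e-03]), 'ft_force': array([ 0.54224559,  1.12325497, -0.9553366 ]), 'ft_torque': array([-0.01266333, -0.04189106, -0.01079026]), 'gripper_force': 0.0, 'grip_width': 0.08773039781483108}
```

View pics/top0.png

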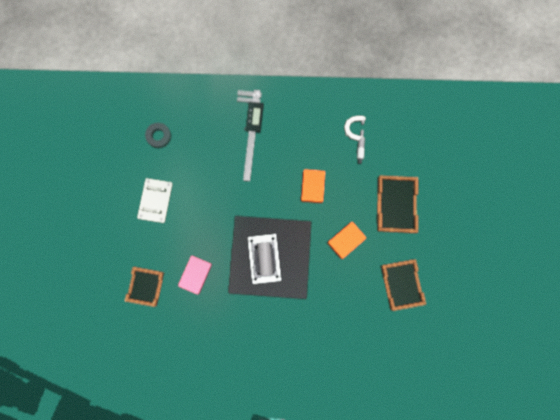

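View pics/side0.png

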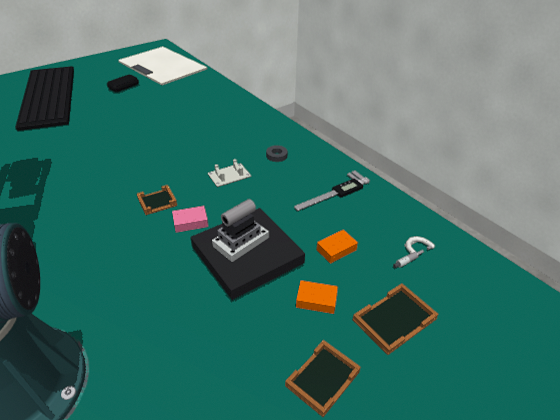

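The top view shows the stack at about (264,258), the cradle at (155,200), the small tray at (144,287), the middle tray at (404,285) and the large tray at (398,204). The side view shows the pin on top of the stack.

```bash
cat >> h.py <<'E'
def rect(C,mask,z,near,rad=60):
    "metric min-area rect of the mask's pixels near a pixel"
    m=mask.copy(); ys,xs=np.nonzero(m); k=np.hypot(xs-near[0],ys-near[1])<rad
    P=ray(C,np.c_[xs[k],ys[k]],z)[:,:2]
    (c,s,a)=cv2.minAreaRect((P*1000).astype(np.float32))
    if s[0]<s[1]: s=s[::-1]; a+=90
    return np.round(c,1),np.round(s,1),round((a+90)%180-90,1)
E
python3 - <<'E'
from h import *
I=cv2.imread("pics/top0.png"); C=cam("top"); h=cv2.cvtColor(I,cv2.COLOR_BGR2HSV); H,S,V=cv2.split(h)
wood=((H<16)&(S>110)&(V>60)&(V<225)).astype(np.uint8)
white=((S<60)&(V>140)).astype(np.uint8)
for n,p,m,z,r in(("vtray",(144,287),wood,.018,28),("btray",(404,285),wood,.018,34),("rtray",(398,204),wood,.018,38),("cradle",(155,200),white,.006,30),("riser",(264,258),white,.06,32),
   ):
    print(n,rect(C,m,z,p,r))
print(proj(C,ray(C,[264,258],.06)))
x=cv2.resize(I[220:300,220:310],None,fx=8,fy=7,interpolation=cv2.INTER_CUBIC)
cv2.imwrite("pics/c.png",x)
E
```

```text
vtray (array([409.9, 304.8]), array([77.9, 72.9]), -9.2)
btray (array([ 427.5, -298. ]), array([104.2,  82.2]), 11.6)
rtray (array([ 618.7, -289.5]), array([134.7,  94.7]), -1.6)
cradle (array([616., 297.]), array([103.3,  68.9]), -8.0)
riser (array([478.8,  28.2]), array([108.4,  66.9]), 7.5)
[[264. 258.]]
```

View pics/c.png

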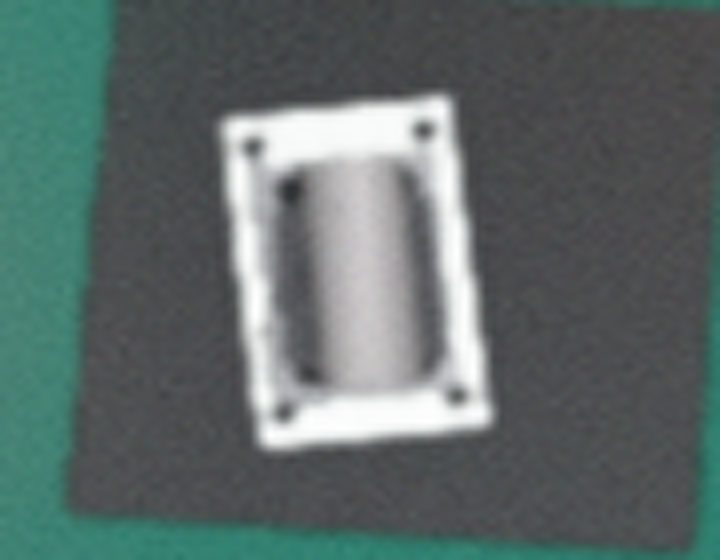

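Rectangle sizes agree with the trays, the cradle and the riser. The crop shows the pin centred near (265.6,259.3) in the full image, turned roughly 4° from the world x axis. I'll move over the stack for a wrist look.

play_rows --deltas "87.8 318 -550 60 0 0 22;87.8 318 -550 60 0 0 22;87.8 318 -550 60 0 0 22;87.8 318 -550 60 0 0 22;87.8 318 -550 60 0 0 22;87.8 318 -550 60 0 0 22;87.8 318 -550 60 0 0 22;87.8 318 -550 60 0 0 22;87.8 318 -550 60 0 0 22;87.8 318 -550 60 0 0 22;87.8 318 -550 60 0 0 22;87.8 318 -550 60 0 0 22"

```text
clock: 1.65
position: [0.479, 0.0275, 0.2933]
eef_rot: [0.173, -3.136, -0.001]
ft_force: [0.5, 0.7, 0.4]
grip_width: 0.0876
gripper_force: 0.0
```

Run:
```python
from h import *
C=cam("wrist"); I=vision.snapshot("wrist"); cv2.imwrite("pics/w1.png",I); np.savez("w1.npz",K=C[0],E=C[1])
s=sensors.get_state(); print(s["position"],s["eef_rot"])
G=ray(C,[[x,y] for y in (100,200,300) for x in (100,280,460)],.128); print(G.round(4))
```

```text
[0.47828295 0.02855791 0.29316346] [ 1.74982694e-01 -3.13526701e+00 -1.33502800e-03]
[[ 0.4171 -0.1279  0.128 ]
 [ 0.4006  0.0228  0.128 ]
 [ 0.384   0.1737  0.128 ]
 [ 0.5052 -0.1304  0.128 ]
 [ 0.4874  0.0325  0.128 ]
 [ 0.4696  0.1958  0.128 ]
 [ 0.6089 -0.1334  0.128 ]
 [ 0.5896  0.044   0.128 ]
 [ 0.5704  0.2217  0.128 ]]
```

View pics/w1.png

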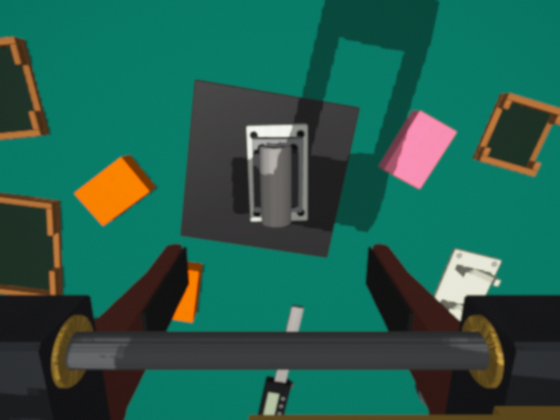

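The wrist view shows the pin, with its midline from about (274,146) to (278,224). The riser's top face spans about (247..308, 125..221). I'll enlarge the crop.

Run:
```python
from h import *
I=cv2.imread("pics/w1.png"); x=cv2.resize(I[115:235,225:325],None,fx=6,fy=5,interpolation=cv2.INTER_CUBIC)
x=cv2.convertScaleAbs(x,alpha=1.6,beta=10)
cv2.imwrite("pics/c2.png",x)
d=np.load("w1.npz"); C=(d["K"],d["E"])
h=cv2.cvtColor(I,cv2.COLOR_BGR2HSV); m=((h[...,1]<50)&(h[...,2]>130)).astype(np.uint8)
print(rect(C,m,.06,(277,172),60))
```

```text
(array([477.4,  28.7]), array([105.9,  63.4]), 7.8)
```

View pics/c2.png

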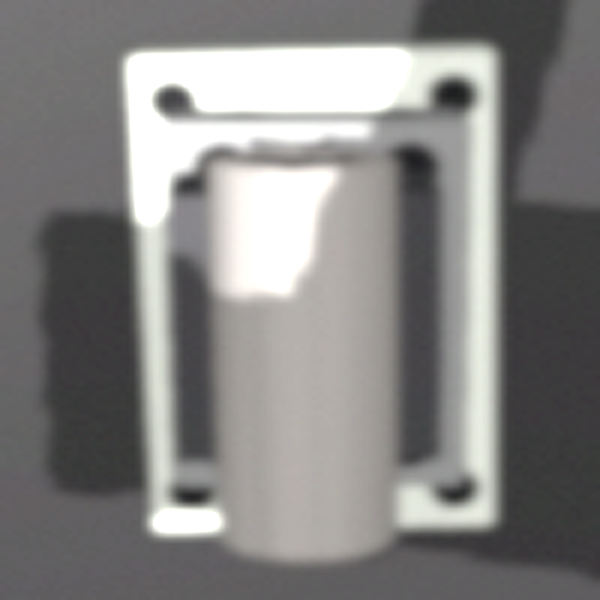

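Run:
```python
from h import *
d=np.load("w1.npz"); C=(d["K"],d["E"]); f=lambda x,y:(225+x/6,115+y/5)
print(-C[1][:3,:3].T@C[1][:3,3])
e=ray(C,[f(210,165),f(397,165),f(222,540),f(395,540)],.13)*1000; print(e.round(1))
a=(e[0]+e[1])/2;b=(e[2]+e[3])/2;print("yaw",np.degrees(np.arctan2(*(b-a)[[1,0]])),"w",e[1,1]-e[0,1],e[3,1]-e[2,1])
g=ray(C,[f(303,158),f(309,562)],.142)*1000;print(g.round(1),g.mean(0),np.linalg.norm(g[1]-g[0]))
# V-block dark edges, block top
v=ray(C,[f(175,490-20),f(440,460),f(175,200),f(440,175)],.119)*1000;print(v.round(1),v.mean(0))
b=ray(C,[f(165,120),f(468,120),f(172,495),f(468,495)],.085)*1000;print(b.round(1),b.mean(0))
```

```text
[0.40118684 0.01962649 0.44541172]
[[442.2   9.9 130. ]
 [439.3  36.9 130. ]
 [510.6  18.4 130. ]
 [507.7  44.8 130. ]]
yaw 6.8334381420359405 w 26.92194083686601 26.454851659942037
[[438.1  23.1 142. ]
 [509.1  31.7 142. ]] [473.5993752   27.35109634 142.        ] 71.5478727693723
[[501.3   9.6 119. ]
 [494.8  50.8 119. ]
 [450.5   5.  119. ]
 [441.7  44.1 119. ]] [472.05320542  27.36208277 119.        ]
[[4.401e+02 4.000e-01 8.500e+01]
 [4.347e+02 4.990e+01 8.500e+01]
 [5.172e+02 8.500e+00 8.500e+01]
 [5.116e+02 5.990e+01 8.500e+01]] [475.88329097  29.65321081  85.        ]
```

play_rows --deltas "87.8 -5 -1 -50 0 0 0.5;87.8 -5 -1 -100 0 0 0.5;87.8 -5 -1 -135 0 0 0.5;87.8 -5 -1 -150 0 0 0.5;87.8 -5 -1 -158 0 0 0.5;87.8 -5 -1 -161 0 0 0.5;87.8 -5 -1 -161 0 0 0.5;60 -5 -1 -161 0 0 0.5;40 -5 -1 -161 0 0 0.5;20 -5 -1 -161 0 0 0.5;20 -5 -1 -161 0 0 0.5;20 -5 -1 -161 0 0 0.5"

```text
clock: 3.2
position: [0.474, 0.0269, 0.1326]
eef_rot: [0.19, -3.136, 0.0]
ft_force: [-0.9, 0.2, -0.9]
grip_width: 0.0411
gripper_force: 0.0
```

play_rows --deltas "10 0 0 0 0 0 0;10 0 0 0 0 0 0;10 0 0 0 0 0 0;10 0 0 0 0 0 0;10 0 0 0 0 0 0"

```text
clock: 3.82
position: [0.4744, 0.0263, 0.1328]
eef_rot: [-0.19, 3.135, -0.002]
ft_force: [-0.3, -4.7, 2.6]
grip_width: 0.0275
gripper_force: 30.0
```

play_rows --deltas "10 0 0 5 0 0 0;10 0 0 20 0 0 0;10 0 0 50 0 0 0;10 10 20 90 0 0 0;10 40 70 100 0 0 -5;10 65 120 100 0 0 -8;10 90 170 100 0 0 -11;10 115 220 100 0 0 -13;10 130 250 100 0 0 -15;10 142 270 100 0 0 -15;10 142 270 100 0 0 -15;10 142 270 100 0 0 -15"

```text
clock: 5.32
position: [0.615, 0.2965, 0.232]
eef_rot: [-0.221, -3.132, 0.001]
ft_force: [0.2, -1.1, -1.7]
grip_width: 0.0273
gripper_force: 30.0
```

Run:
```python
from h import *
C=cam("wrist"); I=vision.snapshot("wrist"); cv2.imwrite("pics/w2.png",I); np.savez("w2.npz",K=C[0],E=C[1])
s=sensors.get_state(); print(s["position"],s["eef_rot"],s["grip_width"],s["gripper_force"])
h=cv2.cvtColor(I,cv2.COLOR_BGR2HSV); m=((h[...,1]<50)&(h[...,2]>130)).astype(np.uint8)
p=proj(C,[.616,.297,.006])[0];print(p,rect(C,m,.006,p,110))
```

```text
[0.61510069 0.29621128 0.23224875] [-2.21580725e-01 -3.13214746e+00  1.05468067e-03] 0.027239893459782342 29.998825192451477
[276.63838431 178.18035208] (array([613.9, 298.6]), array([96.3, 66.3]), -8.1)
```

View pics/w2.png

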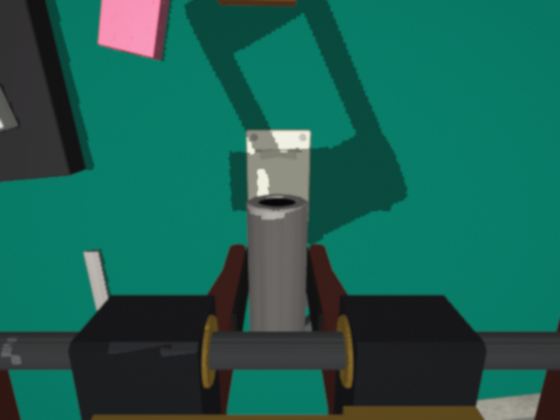

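The pin is held level and pointing at the camera. The cradle's near end is visible with corners at about (247,130) and (310,130).

Run:
```python
from h import *
d=np.load("w2.npz"); C=(d["K"],d["E"])
e=ray(C,[(247,130),(310,130),(247,198),(310,198)],.006)*1000
m=e[:2].mean(0); a=np.radians(-8); print(e.round(1), m+50*np.array([np.cos(a),np.sin(a),0]))
p=ray(C,[(248,208),(307,208),(277,197)],.232)*1000; print(p.round(1))
```

```text
[[561.8 274.    6. ]
 [570.9 338.1   6. ]
 [633.1 262.1   6. ]
 [642.8 329.7   6. ]] [615.86785445 299.06702223   6.        ]
[[580.6 289.3 232. ]
 [584.3 315.  232. ]
 [577.5 302.7 232. ]]
```

play_rows --deltas "10 0 1.5 -50 0 0 0;10 0 1.5 -100 0 0 0;10 0 1.5 -145 0 0 0;10 0 1.5 -175 0 0 0;10 0 1.5 -188 0 0 0;10 0 1.5 -194 0 0 0;10 0 1.5 -197 0 0 0;10 0 1.5 -198 0 0 0;10 0 1.5 -198 0 0 0"

```text
clock: 6.5
position: [0.6166, 0.2987, 0.0355]
eef_rot: [0.221, 3.133, 0.001]
ft_force: [-0.0, 0.1, -1.7]
grip_width: 0.027
gripper_force: 30.0
```

play_rows --deltas "10 0 0 -1 0 0 0;10 0 0 -1 0 0 0"

```text
clock: 6.75
position: [0.6166, 0.2985, 0.0348]
eef_rot: [0.221, 3.133, 0.0]
ft_force: [-1.4, -2.0, 3.7]
grip_width: 0.0274
gripper_force: 30.0
```

Contact is made. I'll open moderately and retreat, avoiding the uprights.

play_rows --deltas "40 0 0 0 0 0 0;55 0 0 0 0 0 0;55 0 0 0 0 0 0;55 0 0 0 0 0 0;55 0 0 10 0 0 0;55 0 0 40 0 0 0;87.8 0 0 90 0 0 0;87.8 0 0 140 0 0 0;87.8 0 0 190 0 0 0;87.8 -60 0 200 0 0 0;87.8 -60 0 200 0 0 0;87.8 -60 0 200 0 0 0"

```text
clock: 8.25
position: [0.5564, 0.2986, 0.2344]
eef_rot: [0.22, 3.132, 0.001]
ft_force: [0.2, 1.0, 0.5]
grip_width: 0.0879
gripper_force: 0.0
```

Run:
```python
from h import *
C=cam("wrist"); I=vision.snapshot("wrist"); np.savez("w3.npz",K=C[0],E=C[1])
cv2.imwrite("pics/w3.png",I)
p=proj(C,[.616,.298,.03])[0];print(p)
```

```text
[283.24052496 235.92320944]
```

View pics/w3.png

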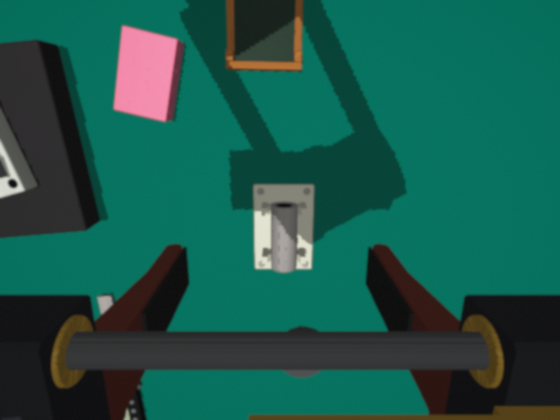

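The pin lies centred in both notches of the cradle, around (284,237). Next is the V-block, so I'll look from above the stack.

play_rows --deltas "87.8 -78 -270 36 0 0 15;87.8 -78 -270 36 0 0 15;87.8 -78 -270 36 0 0 15;87.8 -78 -270 36 0 0 15;87.8 -78 -270 36 0 0 15;87.8 -78 -270 36 0 0 15;87.8 -78 -270 36 0 0 15"

```text
clock: 9.18
position: [0.479, 0.0287, 0.2694]
eef_rot: [-0.188, 3.136, 0.001]
ft_force: [-0.2, 0.1, 0.4]
grip_width: 0.0877
gripper_force: 0.0
```

Run:
```python
from h import *
C=cam("wrist"); I=vision.snapshot("wrist"); np.savez("w4.npz",K=C[0],E=C[1])
p=proj(C,[.474,.0275,.1])[0];print(p); x0,y0=int(p[0])-60,int(p[1])-65
x=cv2.resize(I[y0:y0+120,x0:x0+120],None,fx=5,fy=5,interpolation=cv2.INTER_CUBIC); print(x0,y0)
cv2.imwrite("pics/w4.png",cv2.convertScaleAbs(x,alpha=1.6,beta=10))
```

```text
[274.95885857 183.73752602]
214 118
```

View pics/w4.png

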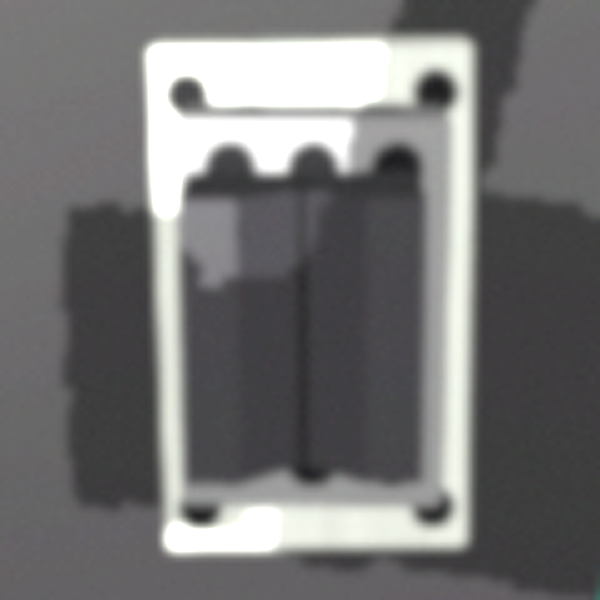

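V-block top corners in the crop (crop scale 5, origin (214,118)): (185,193), (421,193), (190,486), (421,480). The drilled block's far edge is at y≈112 and its near edge at y≈502.

```bash
cat >> h.py <<'E'
def quad(C,pts,z):
    e=ray(C,pts,z)[:,:2]*1000; c,s,a=cv2.minAreaRect(e.astype(np.float32)); v=(e[2]+e[3]-e[0]-e[1])/2
    w=(e[1]+e[3]-e[0]-e[2])/2
    return e.mean(0).round(1),"L",np.linalg.norm(v).round(1),"W",np.linalg.norm(w).round(1),"yaw",np.degrees(np.arctan2(v[1],v[0])).round(1),(np.degrees(np.arctan2(w[1],w[0]))-90).round(1)
E
python3 - <<'E'
from h import *
d=np.load("w4.npz"); C=(d["K"],d["E"]); f=lambda x,y:(214+x/5,118+y/5)
print(quad(C,[f(185,193),f(421,193),f(190,486),f(421,480)],.119))
print(quad(C,[f(170,112),f(447,112),f(178,502),f(446,502)],.085))
print(quad(C,[f(146,42),f(472,42),f(165,550),f(468,550)],.06))
E
```

```text
(array([471.9,  27.2]), 'L', np.float64(51.1), 'W', np.float64(40.1), 'yaw', np.float64(7.2), np.float64(7.6))
(array([474.3,  28.5]), 'L', np.float64(75.7), 'W', np.float64(51.8), 'yaw', np.float64(7.3), np.float64(6.8))
(array([478.2,  29.5]), 'L', np.float64(105.6), 'W', np.float64(64.1), 'yaw', np.float64(7.6), np.float64(6.8))
```

play_rows --deltas "70 -6.5 -1 -60 0 0 0.5;60 -6.5 -1 -120 0 0 0.5;60 -6.5 -1 -155 0 0 0.5;60 -6.5 -1 -166 0 0 0.5;60 -6.5 -1 -170 0 0 0.5;60 -6.5 -1 -170 0 0 0.5;30 -6.5 -1 -170 0 0 0.5;20 -6.5 -1 -170 0 0 0.5;20 -6.5 -1 -170 0 0 0.5;20 -6.5 -1 -170 0 0 0.5"

```text
clock: 10.48
position: [0.4726, 0.0269, 0.1006]
eef_rot: [-0.204, 3.133, -0.002]
ft_force: [-0.6, -2.3, 7.5]
grip_width: 0.0418
gripper_force: 30.0
```

play_rows --deltas "20 0 0 3 0 0 0;20 0 0 12 0 0 0;20 0 0 45 0 0 0;20 0 0 90 0 0 0;20 0 40 130 0 0 0;20 -2 90 130 0 0 -5;20 -2 140 130 0 0 -10;20 -2 190 130 0 0 -14;20 -2 240 130 0 0 -16.5;20 -2 265 130 0 0 -16.5;20 -2 277 130 0 0 -16.5;20 -2 277 130 0 0 -16.5"

```text
clock: 11.98
position: [0.4691, 0.3044, 0.2294]
eef_rot: [-0.247, -3.131, 0.001]
ft_force: [-0.4, -1.3, -3.8]
grip_width: 0.042
gripper_force: 30.0
```

Run:
```python
from h import *
C=cam("wrist"); I=vision.snapshot("wrist"); np.savez("w5.npz",K=C[0],E=C[1]); cv2.imwrite("pics/w5.png",I)
h=cv2.cvtColor(I,cv2.COLOR_BGR2HSV); H,S,V=cv2.split(h)
wood=((H<16)&(S>110)&(V>40)&(V<225)).astype(np.uint8)
p=proj(C,[.410,.305,.018])[0];print(p,rect(C,wood,.018,p,70))
```

```text
[267.17004893 121.62463238] (array([409.1, 307.7]), array([78.2, 70.4]), -9.1)
```

View pics/w5.png

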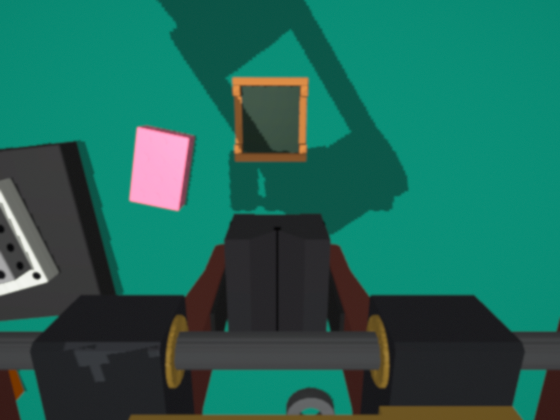

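The tray is around (270,120) with its open sides left and right, so it lies in line with the held V-block.

play_rows --deltas "20 -59 2 0 0 0 0;20 -59 2 0 0 0 0;20 -59 2 -60 0 0 0;20 -59 2 -120 0 0 0;20 -59 2 -165 0 0 0;20 -59 2 -190 0 0 0;20 -59 2 -200 0 0 0;20 -59 2 -205 0 0 0;20 -59 2 -206 0 0 0;20 -59 2 -207 0 0 0;20 -59 2 -207 0 0 0"

```text
clock: 13.4
position: [0.411, 0.3067, 0.0233]
eef_rot: [0.248, 3.131, 0.001]
ft_force: [-0.0, -0.1, -5.6]
grip_width: 0.0418
gripper_force: 30.0
```

play_rows --deltas "20 0 0 -1 0 0 0;20 0 0 -1 0 0 0"

```text
clock: 13.65
position: [0.4106, 0.3065, 0.0217]
eef_rot: [0.248, 3.132, -0.0]
ft_force: [-0.6, 0.3, -4.9]
grip_width: 0.042
gripper_force: 30.0
```

play_rows --deltas "20 0 0 -1 0 0 0;20 0 0 -1 0 0 0"

```text
clock: 13.9
position: [0.4105, 0.3065, 0.0216]
eef_rot: [0.248, 3.131, 0.0]
ft_force: [-2.5, -1.8, 9.5]
grip_width: 0.0422
gripper_force: 30.0
```

play_rows --deltas "50 0 0 0 0 0 0;64 0 0 0 0 0 0;64 0 0 0 0 0 0;64 0 0 0 0 0 0;64 0 0 10 0 0 0;64 0 0 40 0 0 0;87.8 0 0 100 0 0 0;87.8 0 0 160 0 0 0;87.8 40 0 210 0 0 0;87.8 60 0 210 0 0 0;87.8 60 0 210 0 0 0"

```text
clock: 15.28
position: [0.4719, 0.3065, 0.2318]
eef_rot: [0.25, 3.13, 0.002]
ft_force: [-0.4, 0.2, -0.5]
grip_width: 0.0879
gripper_force: 0.0
```

Run:
```python
from h import *
C=cam("wrist"); I=vision.snapshot("wrist"); np.savez("w6.npz",K=C[0],E=C[1]); cv2.imwrite("pics/w6.png",I)
print(proj(C,[.410,.307,.03])[0])
```

```text
[265.73320196 118.7635329 ]
```

play_rows --deltas "87.8 8 -278 40 0 0 16;87.8 8 -278 40 0 0 16;87.8 8 -278 40 0 0 16;87.8 8 -278 40 0 0 16;87.8 8 -278 40 0 0 16;87.8 8 -278 40 0 0 16;87.8 8 -278 40 0 0 16;87.8 8 -278 40 0 0 16"

```text
clock: 16.32
position: [0.4778, 0.0299, 0.27]
eef_rot: [0.192, -3.134, -0.001]
ft_force: [0.8, 0.5, -0.1]
grip_width: 0.0879
gripper_force: 0.0
```

Run:
```python
from h import *
C=cam("wrist"); I=vision.snapshot("wrist"); np.savez("w7.npz",K=C[0],E=C[1]); s=sensors.get_state(); print(s["position"],s["eef_rot"])
p=proj(C,[.474,.0275,.085])[0]; x0,y0=int(p[0])-60,int(p[1])-60; print(x0,y0)
x=cv2.resize(I[y0:y0+120,x0:x0+120],None,fx=5,fy=5,interpolation=cv2.INTER_CUBIC)
d=np.load("w6.npz"); q=proj((d["K"],d["E"]),[.41,.307,.02])[0]; J=cv2.imread("pics/w6.png"); a,b=max(0,int(q[0])-30),max(0,int(q[1])-75)
print(a,b); J=J[b:b+150,a:a+50]; J=cv2.resize(J,(200,600),interpolation=cv2.INTER_CUBIC)
cv2.imwrite("pics/c7.png",np.hstack([cv2.convertScaleAbs(x,alpha=1.3),J]))
```

```text
[0.47800182 0.02979163 0.27015488] [ 1.92643857e-01 -3.13459382e+00 -6.04766486e-04]
213 121
236 43
```

View pics/c7.png

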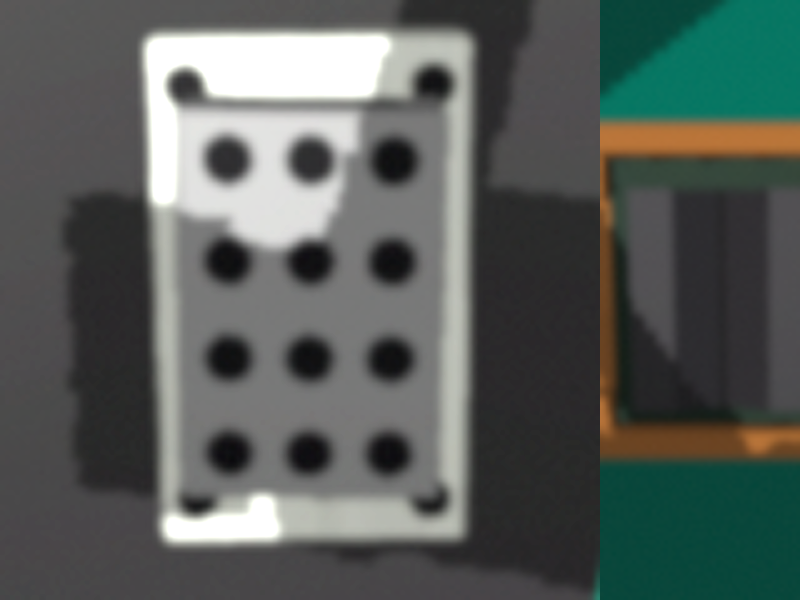

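The V-block sits squarely in its tray. The drilled block's top corners in the crop (scale 5, origin (213,121)) are (179,105), (446,105), (181,495), (441,493).

Run:
```python
from h import *
d=np.load("w7.npz"); C=(d["K"],d["E"]); f=lambda x,y:(213+x/5,121+y/5)
print(quad(C,[f(179,105),f(446,105),f(181,495),f(441,493)],.085))
print(quad(C,[f(144,35),f(472,35),f(163,543),f(466,541)],.06))
```

```text
(array([474.4,  29.2]), 'L', np.float64(75.8), 'W', np.float64(50.3), 'yaw', np.float64(6.7), np.float64(7.2))
(array([478.5,  29.6]), 'L', np.float64(105.8), 'W', np.float64(64.5), 'yaw', np.float64(7.6), np.float64(7.1))
```

play_rows --deltas "87.8 -3.5 -1 -60 0 0 0;80 -3.5 -1 -120 0 0 0;70 -3.5 -1 -170 0 0 0;70 -3.5 -1 -188 0 0 0;70 -3.5 -1 -194 0 0 0;70 -3.5 -1 -195 0 0 0;40 -3.5 -1 -195 0 0 0;30 -3.5 -1 -195 0 0 0;30 -3.5 -1 -195 0 0 0;30 -3.5 -1 -195 0 0 0"

```text
clock: 17.62
position: [0.4758, 0.0274, 0.0764]
eef_rot: [-0.189, 3.134, -0.0]
ft_force: [-0.6, 0.6, 6.6]
grip_width: 0.0508
gripper_force: 30.0
```

play_rows --deltas "30 0 0 3 0 0 0;30 0 0 12 0 0 0;30 0 0 45 0 0 0;30 0 0 100 0 0 0;30 0 -40 155 0 0 0;30 5 -90 155 0 0 1;30 10 -140 155 0 0 3;30 14 -190 155 0 0 4.5;30 14 -240 155 0 0 4.5;30 14 -290 155 0 0 4.5;30 14 -326 155 0 0 4.5;30 14 -326 155 0 0 4.5"

```text
clock: 19.12
position: [0.4885, -0.3012, 0.2303]
eef_rot: [0.308, -3.126, 0.001]
ft_force: [0.0, 0.8, -6.3]
grip_width: 0.0508
gripper_force: 30.0
```

```bash
cat > t.py <<'E'
import sys
from h import *
x,y,n=float(sys.argv[1]),float(sys.argv[2]),sys.argv[3]
C=cam("wrist"); I=vision.snapshot("wrist"); np.savez(n+".npz",K=C[0],E=C[1]); cv2.imwrite(f"pics/{n}.png",I)
h=cv2.cvtColor(I,cv2.COLOR_BGR2HSV); H,S,V=cv2.split(h)
wood=((H<16)&(S>110)&(V>40)&(V<225)).astype(np.uint8)
p=proj(C,[x,y,.018])[0];print(p,rect(C,wood,.018,p,95)); s=sensors.get_state(); print(s["position"],s["eef_rot"],s["grip_width"])
E
python3 t.py .4275 -.298 w8
```

```text
[291.02981231 120.35089502] (array([ 426.2, -299. ]), array([104. ,  79.5]), 11.3)
[ 0.48821138 -0.29916511  0.23009002] [ 3.09200727e-01 -3.12514337e+00 -1.97559617e-03] 0.05056919150724644
```

View pics/w8.png

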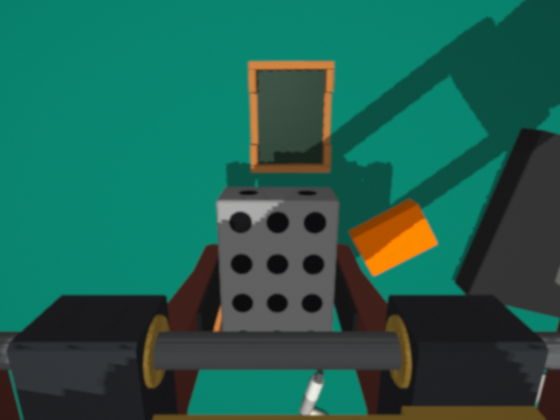

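The tray is around (291,118) with its open sides left and right, in line with the held drilled block.

play_rows --deltas "30 -61 1 0 0 0 0;30 -61 1 0 0 0 0;30 -61 1 -60 0 0 0;30 -61 1 -120 0 0 0;30 -61 1 -165 0 0 0;30 -61 1 -190 0 0 0;30 -61 1 -201 0 0 0;30 -61 1 -205 0 0 0;30 -61 1 -207 0 0 0;30 -61 1 -208 0 0 0;30 -61 1 -208 0 0 0"

```text
clock: 20.55
position: [0.4284, -0.2979, 0.0232]
eef_rot: [-0.313, 3.125, -0.002]
ft_force: [-0.4, -0.1, -7.4]
grip_width: 0.0513
gripper_force: 30.0
```

play_rows --deltas "30 0 0 -1 0 0 0;30 0 0 -1 0 0 0"

```text
clock: 20.8
position: [0.4284, -0.2979, 0.0225]
eef_rot: [-0.313, 3.125, -0.001]
ft_force: [-1.0, 0.8, 4.8]
grip_width: 0.0509
gripper_force: 30.0
```

play_rows --deltas "60 0 0 0 0 0 0;72 0 0 0 0 0 0;72 0 0 0 0 0 0;72 0 0 0 0 0 0;72 0 0 10 0 0 0;72 0 0 40 0 0 0;87.8 0 0 100 0 0 0;87.8 0 0 160 0 0 0;87.8 40 0 208 0 0 0;87.8 61 0 208 0 0 0;87.8 61 0 208 0 0 0"

```text
clock: 22.18
position: [0.4902, -0.2977, 0.2308]
eef_rot: [-0.315, 3.124, -0.003]
ft_force: [-1.3, -0.0, -0.3]
grip_width: 0.0876
gripper_force: 0.0
```

```bash
python3 t.py .4275 -.298 w9
```

```text
[288.40294397 117.37664795] (array([ 425.8, -299.3]), array([104.4,  79.3]), 11.4)
[ 0.48871076 -0.29711341  0.22973303] [ 3.14172181e-01 -3.12521017e+00 -2.32145115e-04] 0.08801790193196782
```

play_rows --deltas "87.8 -11 327 40 0 0 -4;87.8 -11 327 40 0 0 -4;87.8 -11 327 40 0 0 -4;87.8 -11 327 40 0 0 -4;87.8 -11 327 40 0 0 -4;87.8 -11 327 40 0 0 -4;87.8 -11 327 40 0 0 -4;87.8 -11 327 40 0 0 -4;87.8 -11 327 40 0 0 -4"

```text
clock: 23.35
position: [0.478, 0.0279, 0.2692]
eef_rot: [0.2, -3.134, 0.001]
ft_force: [0.3, -1.3, -0.5]
grip_width: 0.0876
gripper_force: 0.0
```

Run:
```python
from h import *
C=cam("wrist"); I=vision.snapshot("wrist"); np.savez("w10.npz",K=C[0],E=C[1]); s=sensors.get_state(); print(s["position"],s["eef_rot"])
h=cv2.cvtColor(I,cv2.COLOR_BGR2HSV); m=((h[...,1]<50)&(h[...,2]>110)).astype(np.uint8)
p=proj(C,[.478,.029,.06])[0]; print(p,rect(C,m,.06,p,60)); x0,y0=int(p[0])-60,int(p[1])-60
x=cv2.resize(I[y0:y0+120,x0:x0+120],(400,400)); J=cv2.imread("pics/w9.png")[50:190,221:361]
cv2.imwrite("pics/c10.png",np.hstack([x,cv2.resize(J,(400,400))]))
```

```text
[0.47807745 0.02807726 0.26927829] [ 2.00274559e-01 -3.13447952e+00  5.05328085e-04]
[276.87828473 180.28505133] (array([477.6,  28.5]), array([106.3,  64.2]), 8.2)
```

View pics/c10.png

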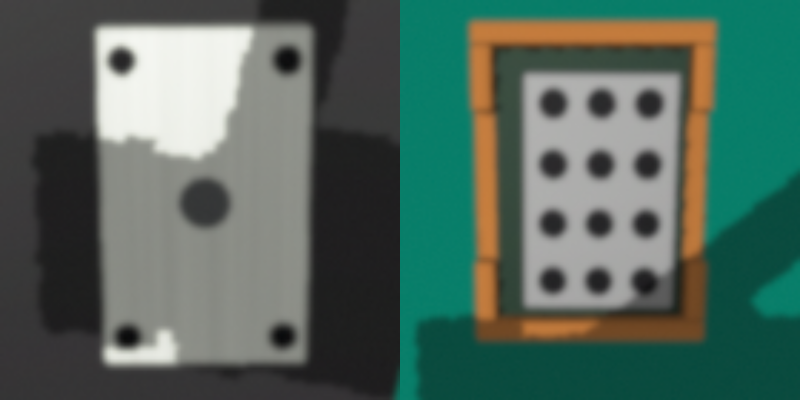

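The riser is clear on the plate. The drilled block lies in its tray, slightly off centre. I'll check how far.

Run:
```python
from h import *
d=np.load("w9.npz"); C=(d["K"],d["E"]); f=lambda x,y:(221+(x-400)/400*140,50+y/400*140)
print(quad(C,[f(523,72),f(683,72),f(523,308),f(676,308)],.031))
print(quad(C,[f(470,20),f(717,20),f(475,341),f(706,341)],.018))
```

```text
(array([ 426.8, -295.6]), 'L', np.float64(76.0), 'W', np.float64(51.8), 'yaw', np.float64(11.2), np.float64(11.4))
(array([ 425.9, -298.6]), 'L', np.float64(106.7), 'W', np.float64(81.9), 'yaw', np.float64(11.4), np.float64(11.4))
```

The block is 3 mm off centre, well within the 12 mm tolerance. Next is the riser.

play_rows --deltas "87.8 0 0 -60 0 0 0.5;87.8 0 0 -120 0 0 0.5;87.8 0 0 -175 0 0 0.5;87.8 0 0 -202 0 0 0.5;87.8 0 0 -211 0 0 0.5;87.8 0 0 -214 0 0 0.5;60 0 0 -214 0 0 0.5;50 0 0 -214 0 0 0.5;45 0 0 -214 0 0 0.5;45 0 0 -214 0 0 0.5;45 0 0 -214 0 0 0.5"

```text
clock: 24.78
position: [0.4789, 0.0292, 0.0565]
eef_rot: [-0.218, 3.132, -0.001]
ft_force: [-1.0, -2.0, 6.4]
grip_width: 0.064
gripper_force: 30.0
```

play_rows --deltas "45 0 0 3 0 0 0;45 0 0 12 0 0 0;45 0 0 45 0 0 0;45 0 0 100 0 0 0;45 20 -30 150 0 0 0;45 50 -75 175 0 0 -2;45 80 -120 175 0 0 -4;45 110 -165 175 0 0 -6;45 140 -210 175 0 0 -8;45 170 -255 175 0 0 -9.5;45 195 -295 175 0 0 -9.5;45 211 -318 175 0 0 -9.5"

```text
clock: 26.28
position: [0.6893, -0.2906, 0.2299]
eef_rot: [-0.045, -3.14, -0.0]
ft_force: [0.2, -0.5, -4.1]
grip_width: 0.0641
gripper_force: 30.0
```

play_rows --deltas "45 0 0 0 0 0 0;45 0 0 0 0 0 0"

```text
clock: 26.52
position: [0.6881, -0.2876, 0.23]
eef_rot: [-0.043, -3.139, -0.002]
ft_force: [0.1, 0.4, -3.5]
grip_width: 0.0632
gripper_force: 30.0
```

```bash
python3 t.py .6187 -.2895 w11
```

```text
[271.51940256 110.26338636] (array([ 607.3, -290.5]), array([109.9,  92.4]), -1.6)
[ 0.68818947 -0.2873152   0.23027689] [-4.23229463e-02 -3.13972322e+00 -1.77697892e-03] 0.06380695967152593
```

View pics/w11.png

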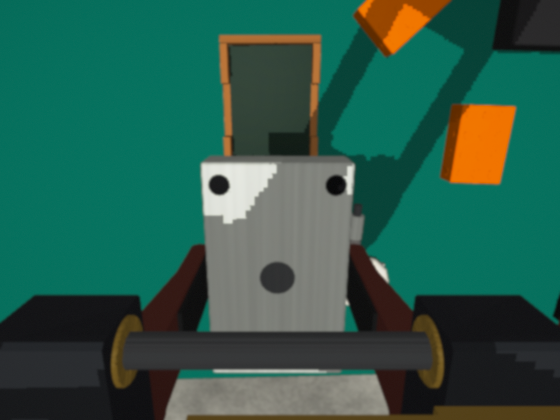

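The riser is held level. The tray's far end is at row ~37 and its sides are at columns ~222 and ~320, so it is in line.

play_rows --deltas "45 -50 -1 0 0 0 0;45 -69 -1 0 0 0 0;45 -69 -1 -60 0 0 0;45 -69 -1 -120 0 0 0;45 -69 -1 -165 0 0 0;45 -69 -1 -190 0 0 0;45 -69 -1 -201 0 0 0;45 -69 -1 -204 0 0 0;45 -69 -1 -206 0 0 0;45 -69 -1 -207 0 0 0;45 -69 -1 -207 0 0 0"

```text
clock: 27.95
position: [0.6205, -0.2898, 0.0244]
eef_rot: [0.043, 3.14, -0.001]
ft_force: [-0.2, 0.3, -3.8]
grip_width: 0.0636
gripper_force: 30.0
```

play_rows --deltas "45 0 0 -1 0 0 0;45 0 0 -1 0 0 0"

```text
clock: 28.2
position: [0.6201, -0.2896, 0.0227]
eef_rot: [0.043, 3.141, -0.0]
ft_force: [-0.2, 0.9, -2.2]
grip_width: 0.0636
gripper_force: 30.0
```

play_rows --deltas "45 0 0 -1 0 0 0;45 0 0 -1 0 0 0"

```text
clock: 28.45
position: [0.6201, -0.2896, 0.0226]
eef_rot: [0.043, 3.141, -0.001]
ft_force: [-2.3, 1.5, 5.4]
grip_width: 0.0637
gripper_force: 30.0
```

play_rows --deltas "75 0 0 0 0 0 0;84 0 0 0 0 0 0;84 0 0 0 0 0 0;84 0 0 0 0 0 0;84 0 0 10 0 0 0;84 0 0 40 0 0 0;84 0 0 100 0 0 0;84 0 0 160 0 0 0;84 0 60 210 0 0 0;84 -20 120 230 0 0 0;84 -40 180 240 0 0 0;84 -40 180 240 0 0 0"

```text
clock: 29.95
position: [0.5791, -0.1066, 0.2636]
eef_rot: [0.039, 3.14, 0.0]
ft_force: [0.4, -0.7, -0.4]
grip_width: 0.084
gripper_force: 0.0
```

Run:
```python
from h import *
I=vision.snapshot("side"); cv2.imwrite("pics/side1.png",I)
```

```text
(no output)
```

View pics/side1.png

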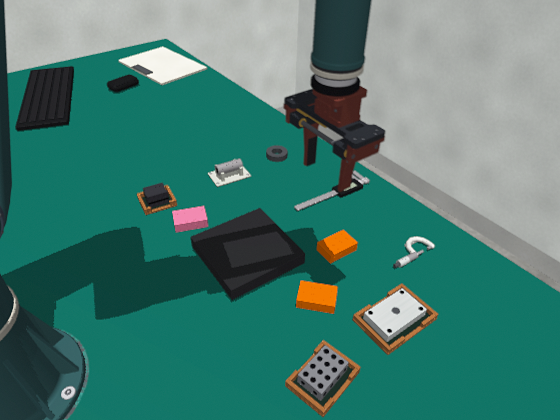

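The side view shows all four pieces seated: the riser at (396,313), the block at (323,372), the V-block at (156,195) and the pin at (229,168). The caliper and micrometer are where they started.

```bash
python3 -c "
from bench import finish_job; print(finish_job())"
```

```text
the job is handed in; nothing more can be done
None
```

The pin, V-block, drilled block and riser are each in their own place, let go in that order, and the job was handed in at about 30 s of the 125 s; no verdict was returned, but the last side view shows all four seated and the caliper and micrometer where they were.

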